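# Check the lid stay of a laboratory cold box

## Task

Check the folding lid stay of the blue-lidded cold box: raise the lid by its handle bar until the stay's knee snaps through and locks, and let go so that the lid stands open on its own. Then push the stay's red knee grip back through its locked point towards the handle side so that the stay folds, and leave the lid fully shut. Do not touch the grey-lidded box.

Things in the scene. Friction and masses are not known exactly. Their poses are not given: they have to be found in the camera images.
- cold_box: White box, fixed, 160x160x90, blue lid 12 thick. Origin: centre of underside, z up, +x to the hinge, which lies along y at x=80, z=90. Steel handle bar on the -x side: 12 thick, 100 long along y, 205 from the hinge along the lid, 6 above the lid's underside; shut it is at x=-125, z=96. Gap of 39 to the lid edge: pinch it across x from above; it can turn in the fingers. Lengths in mm
- cold_lid (a joint): Blue lid's angle, rad: 0 shut, grows as raised. Lid 0.35 kg, damped: let go below the lock it sinks shut by itself in 1 to 2 s. The stay is at full stretch at 1.15 rad, the most the lid can do; raised to 1.14-1.15, a light spring snaps the knee through; let go, the lid settles back to about 1.11 and stands locked
- stay_grip (a point): Middle of the stay's red knee grip: bar 18 thick, 55 long along y, 58 mm outside the lid's +y side. In the box frame (mm) y=138; x=-13, z=44 lid shut; x=33, z=143 stay straight; x=42, z=142 locked. To unlock push it from its +x side towards -x by 35-45 mm, a few N: the lid first lifts slightly (9 mm at the bar), then the knee folds on down and forwards and the lid sinks shut by itself
- grey_box: Bystander, not to be touched: a like white fixed box with a grey lid and handle bar, no stay, 160x160x102 mm with the lid; its bar stands 45 mm out on its -x side. Origin: centre of underside, z up

How it is judged:
By the outcome, as a careful person would: the job done as asked, in the order asked, and still so for the second after the job is handed in, with the robot touching nothing.
It also fails if it takes over 56 s, if anything falls off the work surface, if the arm or the gripper's body presses on something with over 40 N, if the wrist force passes 120 N, or if a joint passes its speed limit or range.

## Robot

A 6-joint arm with a two-finger parallel gripper is mounted at the origin on the work surface. World frame = base frame: x ahead of the robot, y to its left, z up, the work surface at z = 0. Lengths are in m, angles in rad, forces in N, time in s.
With the tool pointing down it reaches from about 0.275 to 1 m from the base axis. Payload 8.4 kg.
Tool frame: the origin (TCP) lies on the centre line of the jaws, within the pads' length; the fingertips stand 17 mm ahead of it and the grasp point (between the pads) lies 2 mm behind it (bot.tcp_to_tips is the y of the fingertips in the tool frame, in m); y points along the fingers, z is the direction in which the jaws open and shut, and the axes are right-handed (so a half turn about y gives the same grasp; the last joint's range is limited). The gripper opens to 85 mm and grips with 20 to 120 N. Pads are 22 mm wide; open, the fingers measure 114 mm over their backs; the gripper's body (76 mm by 85 mm) begins 54 mm behind the grasp point. The pads swing forward as they close: fully open they stand 13 mm farther back than shut.
Start: joints at [1.161, 0.353, 1.633, -0, 1.155, -0.002], TCP at [0.248, 0.574, 0.209] pointing down, gripper open.
Joint ranges: [-2.63, 2.63], [-0.92, 2.1], [0.06, 2.66], [-1.3, 4.44], [0, 2.69], [-3.02, 3.02]. Speed limits (rad/s): [2.22, 2.22, 2.79, 3.14, 3.14, 3.14].

## Interface

Orientations are given as a unit quaternion [x, y, z, w].
In Python, from workcell import bot, hand, kinematics, get_obs, vision, hand_in gives the robot as it stands. The module is installed in compiled form; this text tells all that it offers. Calls block until the motion is done:
- bot.reach(position, orientation): joint-space move of the TCP to a pose.
- bot.servo_line(position, ori=None, velocity=0.15): straight line of the TCP; ori=None keeps the orientation; velocity is the mean speed in m/s.
- bot.goto_joints(angles): joint-space move.
- hand.move_gripper(opening, strength=None): finger opening in m; strength is the grip in N (None keeps the last); returns when the fingers have stopped.
- bot.dwell(seconds).
- kinematics.solve_ik(position, orientation): joint angles nearest the present ones, or None.
- get_obs(): the state.
- vision.read_camera(name): name is "scene" or "top" or "wrist"; returns a dict with "frame" (480x640x3 uint8, red, green, blue), "intrinsics" (3x3 intrinsics, pixels), "view" (4x4, takes a point from world to camera coordinates). Camera axes: x right, y down, z forward; pixel columns grow to the right and rows downward; lengths in m; the calibration is good to about 2 mm. A picture is of the moment at which its call begins. There is no depth.
A pose or a line that the arm cannot do raises bot.IKError and nothing moves.
- hand_in(): hands the job in, once; it reports no verdict.
The state is a dict: "time_s": time; "joint_pos": joint angles; "joint_vel": joint speeds; "joint_efforts": joint torques, N m; "position": TCP position; "orientation": TCP orientation; "wrist_force": force on the tool from outside, world axes, zero at the start; "ft_torque": the same for the moment, N m; "gripper_width": finger opening in m.
Only numpy, scipy, OpenCV 4.12 (cv2) and the standard library are available. Lean on these libraries where they do the work, as an engineer would, in place of code of your own. Each camera call takes 0.05 s, during which the arm holds its last target.

## Working session

There is one attempt and no reset: what is moved stays moved. The work goes in short steps, each a Python script; the robot and the scene stay as the last script left them, time stands still between calls to the robot, and variables do not carry over. Pictures are saved under pics/ and viewed, and the job is handed in when it is done.

```bash
mkdir -p pics; python3 - <<'E'
from workcell import *
import cv2,numpy as np
o=get_obs();print(o)
for n in["scene","top","wrist"]:
    r=vision.read_camera(n);cv2.imwrite(f"pics/{n}0.png",r["frame"][:,:,::-1]);np.savez(f"pics/{n}0.npz",K=r["intrinsics"],V=r["view"]);print(n,r["intrinsics"].round(1).tolist(),r["view"].round(3).tolist())
E
```

```text
{'time_s': 0.0, 'joint_pos': array([ 1.16059174e+00,  3.53634292e-01,  1.63414713e+00, -5.24849972e-06,
        1.15520006e+00, -2.42289106e-03]), 'joint_vel': array([-0.00094353, -0.00103483,  0.00078664, -0.0023801 ,  0.00145275,
       -0.0002721 ]), 'joint_efforts': array([-6.28478074e-05, -6.05240965e+01, -3.42067087e+01,  1.47045812e-04,
        9.36606608e-03, -1.86209815e-05]), 'position': array([0.24766853, 0.57327423, 0.2084648 ]), 'orientation': array([ 0.69294083, -0.14327392,  0.14307607, -0.69197892]), 'wrist_force': array([ 0.1586812 , -0.01283452,  0.29568027]), 'ft_torque': array([ 0.03229912,  0.02442045, -0.05274939]), 'gripper_width': 0.08566629625615454}
scene [[459.6, 0.0, 319.5], [0.0, 459.6, 237.5], [0.0, 0.0, 1.0]] [[0.132, 0.991, 0.009, -0.144], [0.751, -0.094, -0.654, -0.355], [-0.647, 0.093, -0.757, 1.125], [0.0, 0.0, 0.0, 1.0]]
top [[502.2, 0.0, 324.2], [0.0, 502.2, 238.5], [0.0, 0.0, 1.0]] [[0.003, -1.0, -0.013, 0.072], [-0.986, -0.001, -0.168, 0.575], [0.168, 0.013, -0.986, 0.83], [0.0, 0.0, 0.0, 1.0]]
wrist [[426.8, 0.0, 321.5], [0.0, 426.8, 237.8], [0.0, 0.0, 1.0]] [[0.397, 0.918, -0.0, -0.625], [0.873, -0.378, 0.307, -0.039], [0.281, -0.122, -0.952, 0.379], [0.0, 0.0, 0.0, 1.0]]
```

View pics/scene0.png

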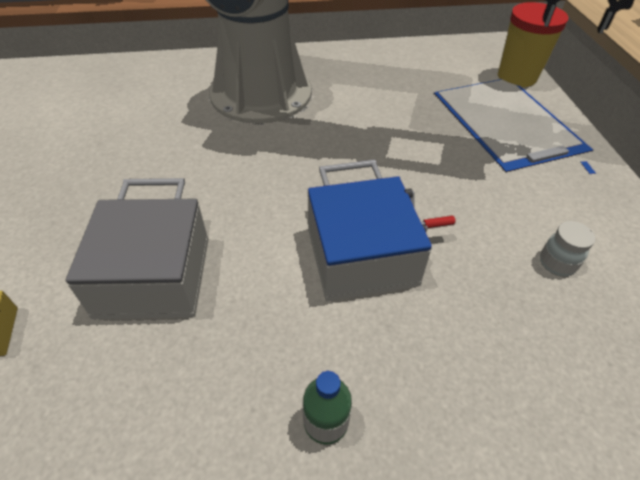

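View pics/top0.png

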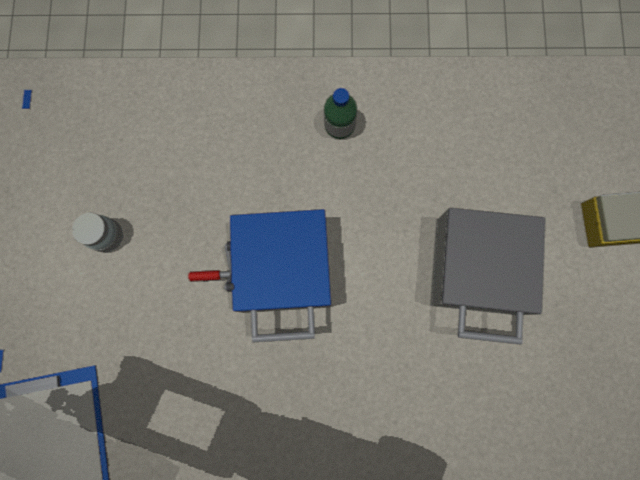

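View pics/wrist0.png

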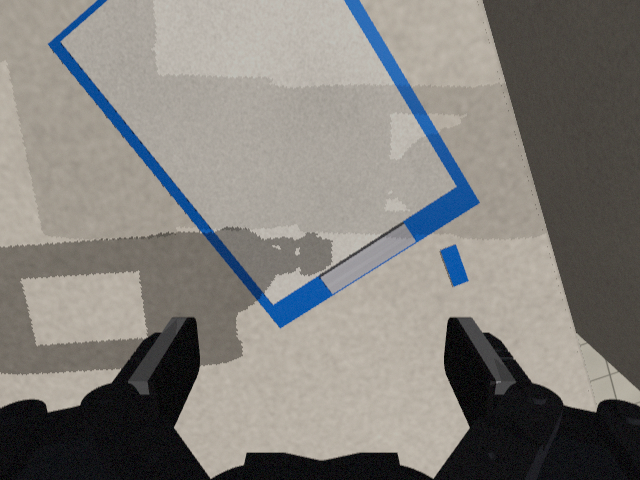

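The blue box stands near the robot's centre line, with its handle towards the robot. In the top view the lid's corners are at about (230,213), (325,210), (330,305) and (233,311), the bar at (252–315, 338) and the red grip at (204,276). In the scene view the grip is at (440,222). I'll fit the pose now.

```bash
cat > fit.py <<'E'
import cv2,numpy as np
from scipy.optimize import minimize
def proj(P,K,V):
    c=P@V[:3,:3].T+V[:3,3]; q=c@K.T; return q[:,:2]/q[:,2:]
def w(P,p):
    P=np.asarray(P,float)/1000;c,s=np.cos(p[2]),np.sin(p[2])
    return np.c_[p[0]+c*P[:,0]-s*P[:,1],p[1]+s*P[:,0]+c*P[:,1],P[:,2]]
LID=[(x,y,z) for x in(-80,80) for y in(-80,80) for z in(90,102)]
GR=[(-13,138,44)];BAR=[(-125,50,96),(-125,-50,96)]
D=[]
for n in["scene","top"]:
    im=cv2.imread(f"pics/{n}0.png").astype(int);z=np.load(f"pics/{n}0.npz")
    b,g,r=im[...,0],im[...,1],im[...,2]
    def big(m,roi):
        k=np.zeros(m.shape,bool);k[roi]=1
        _,l,s,c=cv2.connectedComponentsWithStats((m&k).astype('uint8'));i=1+np.argmax(s[1:,4]);return l==i,c[i]
    roi=np.s_[150:330,180:500]
    mb,_=big((b>60)&(b>1.8*r)&(b>1.4*g),roi); _,cr=big((r>80)&(r>2*g)&(r>2*b),roi)
    D.append((n,mb,cr,z["K"],z["V"]));print(n,mb.sum(),cr)
def xor(p,d,S=8):
    h=cv2.convexHull(proj(w(LID,p),d[3],d[4]).astype(np.float32))
    m=np.zeros((480*4,640*4),np.uint8);cv2.fillConvexPoly(m,np.round((h*4+1.5)*16).astype(np.int32),1,shift=4)
    m=cv2.resize(m.astype(np.float32),(640,480),interpolation=cv2.INTER_AREA);return np.abs(m-d[1]).sum()
def f(p,ds): return sum(xor(p,d) for d in ds)
for ds in([D[0]],[D[1]],D):
    best=None
    r=minimize(f,[.5,.08,0.],args=(ds,),method="Nelder-Mead",options=dict(initial_simplex=[[.5,.12,0],[.55,.1,.1],[.48,.15,-.1],[.55,.15,0]],xatol=1e-5,fatol=.1,maxiter=600))
    print(r.x.round(4),r.fun)
    for d in D: print(d[0],'grip',proj(w(GR,r.x),d[3],d[4]).round(1),d[2].round(1),'bar',proj(w(BAR,r.x),d[3],d[4]).round(1).tolist())
print("bar w",w(BAR,r.x).round(4))
E
python3 fit.py
```

```text
scene 7703 [439.7264574  221.16143498]
top 9275 [203.88301887 275.4490566 ]
[ 0.5314  0.1459 -0.0213] 803.125
scene grip [[441.3 226.5]] [439.7 221.2] bar [[380.7, 163.4], [324.2, 167.2]]
top grip [[203.4 269. ]] [203.9 275.4] bar [[245.3, 336.2], [307.6, 337.7]]
[ 0.5318  0.1451 -0.0164] 733.125
scene grip [[440.8 226.4]] [439.7 221.2] bar [[380.0, 163.5], [323.4, 167.5]]
top grip [[203.8 269.2]] [203.9 275.4] bar [[246.2, 336.1], [308.4, 337.3]]
[ 0.5316  0.1454 -0.0171] 1531.8125
scene grip [[441.  226.4]] [439.7 221.2] bar [[380.2, 163.5], [323.6, 167.4]]
top grip [[203.7 269.2]] [203.9 275.4] bar [[246.0, 336.2], [308.2, 337.5]]
bar w [[0.4075 0.1975 0.096 ]
 [0.4058 0.0975 0.096 ]]
```

The XOR residual is large, so that is a local minimum with the wrong yaw. I'll restart the fit from several yaws.

```bash
sed -i 's/^for ds in(\[D\[0\]\].*/for ds in([D[0]],[D[1]],D):\n    r=min((minimize(f,[.53,.14,y],args=(ds,),method="Nelder-Mead",options=dict(initial_simplex=[[.53,.14,y],[.54,.14,y],[.53,.15,y],[.53,.14,y+.05]],xatol=1e-5,fatol=.1)) for y in(-.2,-.1,-.05,.02,.06,.15)),key=lambda r:r.fun)/; /best=None/d; /^    r=minimize/d' fit.py; python3 fit.py
```

```text
scene 7703 [439.7264574  221.16143498]
top 9275 [203.88301887 275.4490566 ]
[0.5279 0.1479 0.063 ] 569.5
scene grip [[439. 220.]] [439.7 221.2] bar [[375.0, 161.1], [319.5, 167.9]]
top grip [[202.6 277.6]] [203.9 275.4] bar [[250.6, 341.0], [312.8, 337.1]]
[0.532  0.1462 0.0613] 308.125
scene grip [[438.9 221.9]] [439.7 221.2] bar [[374.7, 162.6], [318.9, 169.5]]
top grip [[203.6 275.2]] [203.9 275.4] bar [[251.5, 338.3], [313.8, 334.6]]
[0.5307 0.1463 0.0617] 941.4375
scene grip [[438.7 221.3]] [439.7 221.2] bar [[374.6, 162.2], [318.9, 169.0]]
top grip [[203.5 275.9]] [203.9 275.4] bar [[251.5, 339.2], [313.7, 335.5]]
bar w [[0.4028 0.1885 0.096 ]
 [0.409  0.0887 0.096 ]]
```

The fit now agrees on the grip and bar in both views to about 1 px. The box is at (0.531, 0.146) with yaw 0.06. Next I'll move over the bar and pinch it with a limited opening, because of the 39 mm gap.

```bash
cat > h.py <<'E'
from workcell import bot,hand,kinematics,get_obs,vision,hand_in
import numpy as np,cv2
from scipy.spatial.transform import Rotation as R
P=np.array([.5312,.1463,.060])
c,s=np.cos(P[2]),np.sin(P[2])
ex=np.array([c,s,0]);ey=np.array([-s,c,0])
def W(x,y,z): return np.array([P[0],P[1],0])+ex*x/1e3+ey*y/1e3+np.array([0,0,z/1e3])
def Q(zax):
    y=np.array([0,0,-1.]);return R.from_matrix(np.c_[np.cross(y,zax),y,zax]).as_quat()
def best(cands,pos):
    q0=get_obs()["joint_pos"];o=[]
    for q in cands:
        j=kinematics.solve_ik(pos,q)
        if j is not None:o.append((np.abs(j-q0).max(),q,j))
    m=min(o,key=lambda t:t[0]);return m[1],m[2]
def bar(th,dz=-2): # TCP for grasp point at the bar centre, tool down
    return W(80-205*np.cos(th)+6*np.sin(th),0,90+205*np.sin(th)+6*np.cos(th)+dz)
def snap(n,f):
    r=vision.read_camera(n);cv2.imwrite(f"pics/{f}.png",r["frame"][:,:,::-1]);return r
def st(m=""):
    o=get_obs();print(m,round(o["time_s"],2),o["position"].round(4),"F",o["wrist_force"].round(1),"w",round(o["gripper_width"],4))
E
python3 - <<'E'
from h import *
p=bar(0)+[0,0,.08]
q,j=best([Q(ex),Q(-ex)],p);print(j.round(2))
for th in(.5,1.15): print(kinematics.solve_ik(bar(th),q))
bot.goto_joints(j);hand.move_gripper(.044,40);st()
snap("wrist","w1");snap("scene","s1")
E
```

```text
[ 0.33  0.09  2.07 -0.    0.99  0.27]
[ 3.09527562e-01  1.07893695e-01  1.99817756e+00 -4.44089210e-16
  1.03552140e+00  2.49527562e-01]
[ 2.65385947e-01  1.79910457e-01  1.70987160e+00 -4.44089210e-16
  1.25181060e+00  2.05385947e-01]
 2.33 [0.4064 0.1389 0.174 ] F [ 0.2 -0.  -0.5] w 0.044
```

View pics/w1.png

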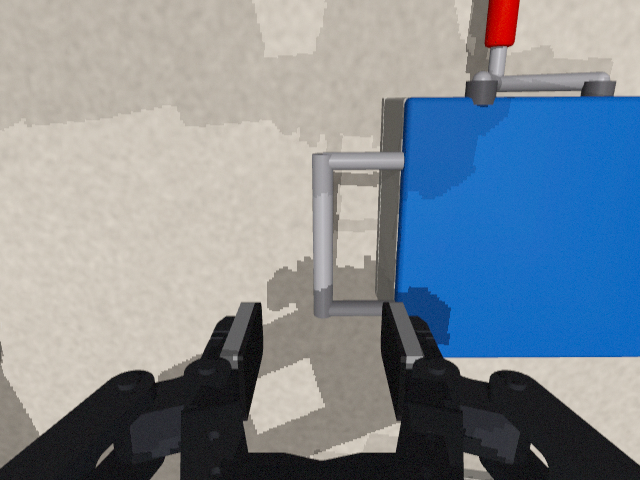

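View pics/s1.png

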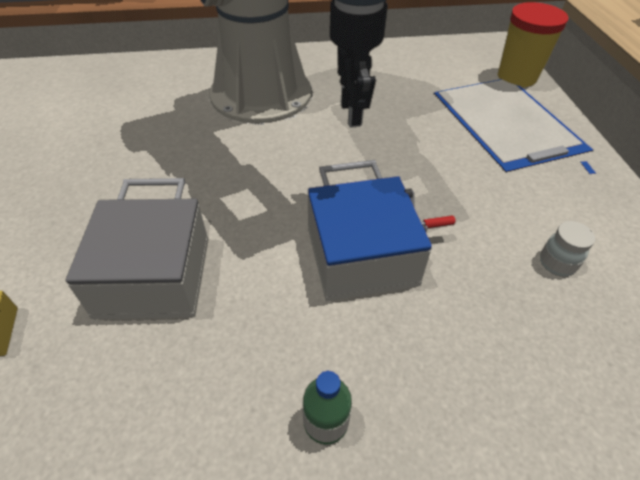

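In the wrist view the bar is at column 322, midway between the fingers, with ends at about rows 155 and 315. I'll check that against the projection, then go down and pinch.

```bash
python3 - <<'E'
from h import *
r=vision.read_camera("wrist")
for y in(50,-50):
    v=r["view"]@np.r_[W(-125,y,96),1];u=r["intrinsics"]@v[:3];print((u[:2]/u[2]).round(1))
bot.servo_line(bar(0),velocity=.1);st("down")
hand.move_gripper(.0,40);st("grip")
E
```

```text
[321.5 155.4]
[321.6 315.4]
down 3.43 [0.4068 0.1389 0.0944] F [ 1.   0.  -0.7] w 0.0445
grip 3.92 [0.4065 0.1388 0.0941] F [-0.8 -0.1 -0.8] w 0.0001
```

```bash
python3 - <<'E'
from h import *
snap("wrist","w2");snap("scene","s2");st()
E
```

```text
4.03 [0.4064 0.1388 0.094 ] F [-0.   0.   0.5] w 0.0001
```

View pics/w2.png

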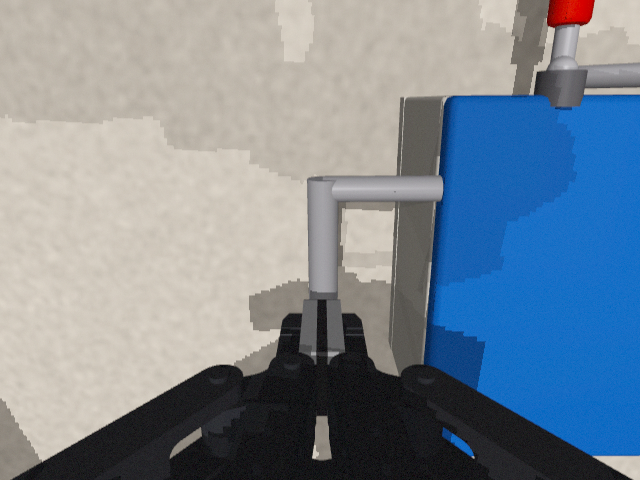

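View pics/s2.png

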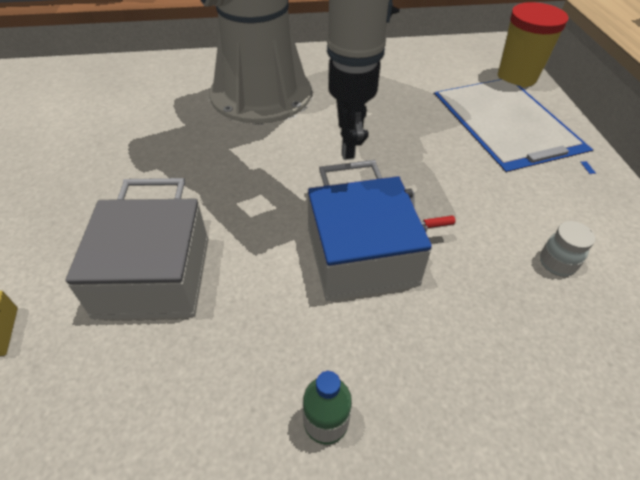

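The fingers closed above the bar: in the scene view the tips are at (348,157) and the bar's middle is at about (350,166). I'll check the tip geometry.

```bash
python3 - <<'E'
from h import *
print(bot.tcp_to_tips)
o=get_obs();M=R.from_quat(o["orientation"]).as_matrix();print(M.round(3))
for n in("scene","wrist","top"):
    r=vision.read_camera(n)
    for d in(-.05,-.02,0,.017):
        v=r["view"]@np.r_[o["position"]+M[:,1]*d,1];u=r["intrinsics"]@v[:3];print(n,d,(u[:2]/u[2]).round(1))
snap("top","t2")
E
```

```text
0.017
[[ 0.06   0.     0.998]
 [-0.998  0.     0.06 ]
 [-0.    -1.     0.   ]]
scene -0.05 [348.7 143.5]
scene -0.02 [347.7 157.6]
scene 0 [347.1 166.6]
scene 0.017 [346.5 174. ]
wrist -0.05 [321.4 368.6]
wrist -0.02 [321.5 321. ]
wrist 0 [321.5 297.7]
wrist 0.017 [321.5 281.5]
top -0.05 [279.5 337.8]
top -0.02 [281.4 337.3]
top 0 [282.6 336.9]
top 0.017 [283.6 336.7]
```

View pics/t2.png

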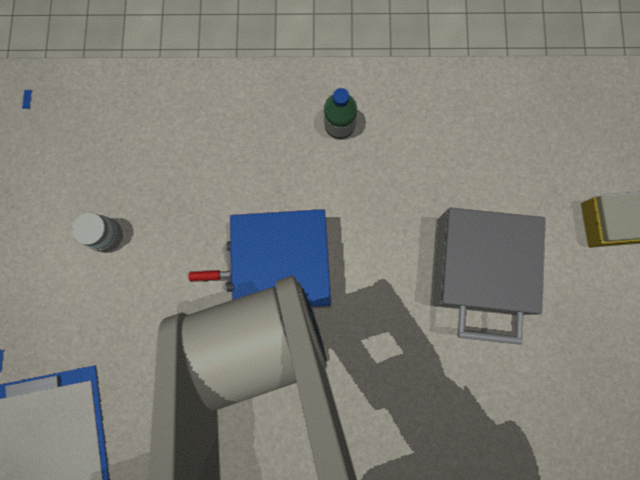

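```bash
python3 - <<'E'
from h import *
a=cv2.imread("pics/s2.png")[90:200,300:420];b=cv2.imread("pics/w2.png")[260:400,230:410]
cv2.imwrite("pics/crop2.png",np.hstack([cv2.resize(a,(400,400*110//120)),cv2.resize(b,(400,366))]))
o=get_obs();M=R.from_quat(o["orientation"]).as_matrix()
r=vision.read_camera("wrist")
for d in(-.06,-.037,-.02,0,.017):
  for yy in(-.011,.011):
    v=r["view"]@np.r_[o["position"]+M[:,1]*d+M[:,0]*yy,1];u=r["intrinsics"]@v[:3];print(d,yy,(u[:2]/u[2]).round(1),v[2].round(3))
E
```

```text
-0.06 -0.011 [321.2 356.2] 0.12
-0.06 0.011 [321.3 420.6] 0.126
-0.037 -0.011 [321.3 316.6] 0.142
-0.037 0.011 [321.4 373.3] 0.148
-0.02 -0.011 [321.4 294.5] 0.158
-0.02 0.011 [321.4 346.5] 0.164
0 -0.011 [321.4 273.6] 0.177
0 0.011 [321.4 321. ] 0.184
0.017 -0.011 [321.4 259. ] 0.193
0.017 0.011 [321.5 303.1] 0.2
```

View pics/crop2.png

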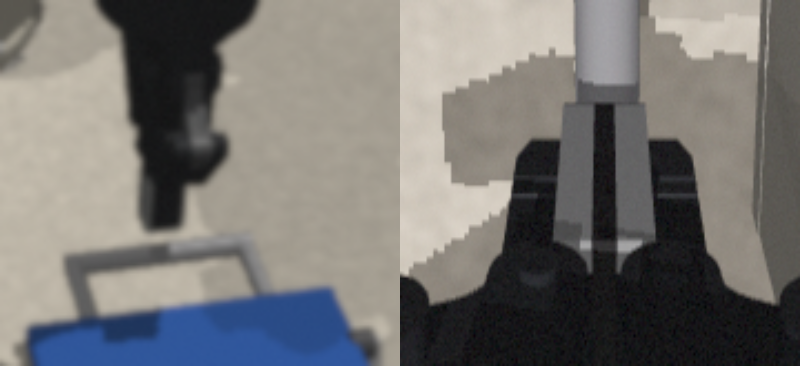

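Both views put the real fingertips about 20 mm behind the reported TCP, when they should be 17 mm ahead of it. So the tool is effectively about 38 mm shorter than stated. I'll open, go down by that much while watching the force, and close again.

```bash
python3 - <<'E'
from h import *
hand.move_gripper(.044,40);st("open")
p=bar(0)
bot.servo_line(p+[0,0,-.018],velocity=.08);st()
bot.servo_line(p+[0,0,-.036],velocity=.08);st()
hand.move_gripper(.0,40);st("grip")
snap("wrist","w3");snap("scene","s3")
a=cv2.imread("pics/s3.png")[90:200,300:420];b=cv2.imread("pics/w3.png")[130:410,140:500]
cv2.imwrite("pics/crop3.png",np.hstack([cv2.resize(a,(400,366)),cv2.resize(b,(400,366))]))
E
```

```text
open 4.77 [0.4064 0.1388 0.094 ] F [ 0.3  0.3 -0.2] w 0.044
 5.14 [0.406  0.1387 0.0757] F [ 0.4 -0.1  0.1] w 0.0436
 5.52 [0.4062 0.1387 0.0579] F [-0.5  0.2 -0.8] w 0.0438
grip 5.91 [0.4071 0.139  0.0585] F [ 0.3 -0.1  4.1] w 0.0101
```

View pics/crop3.png

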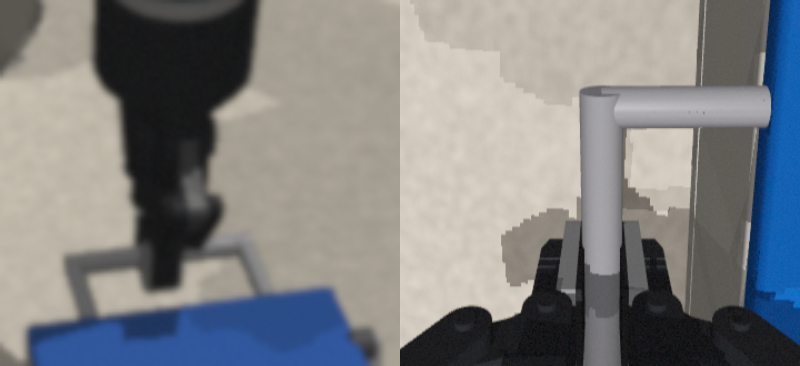

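The bar is between the pads now, with the tips about 20 mm below it. Lifting along the arc, slowing near the lock.

```bash
python3 - <<'E'
from h import *
for th in(.15,.35,.55,.75,.93,1.08):
    bot.servo_line(bar(th,-38),velocity=.12);st(f"{th:.2f}")
snap("wrist","w4");snap("scene","s4")
E
```

```text
0.15 6.42 [0.41   0.1391 0.0885] F [ 3.5  1.2 -2.5] w 0.0104
0.35 6.91 [0.4202 0.1397 0.1271] F [-0.5  3.3 -1.7] w 0.0105
0.55 7.4 [0.4376 0.1408 0.1635] F [-6.6  4.   1.8] w 0.0103
0.75 7.89 [0.4611 0.1423 0.1955] F [-17.6   3.6  14.6] w 0.0105
0.93 8.35 [0.4897 0.1441 0.221 ] F [-22.9   0.6  28.2] w 0.0105
1.08 8.76 [0.5189 0.1461 0.238 ] F [-15.8   1.2  29.9] w 0.0104
```

View pics/s4.png

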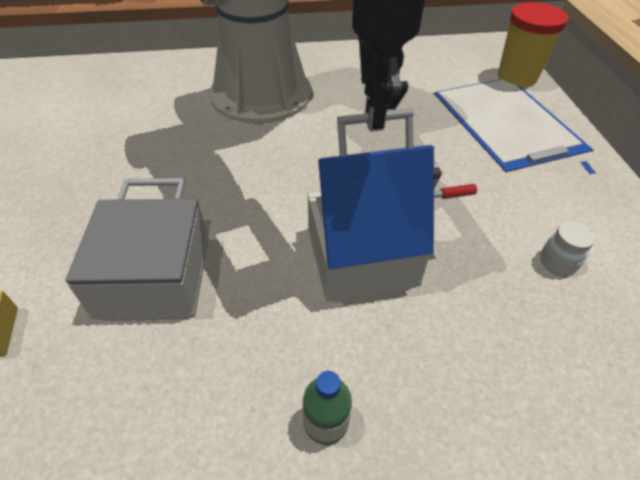

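View pics/w4.png

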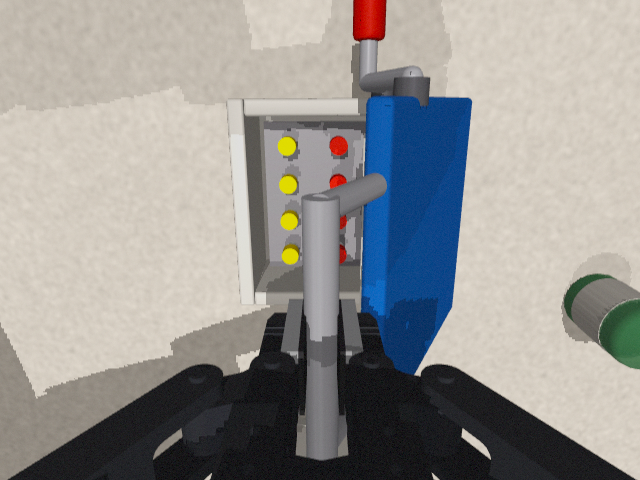

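Lifting works, but the force shows I'm pushing about 34 N radially towards the hinge. I'll ease outwards along the lid direction, then advance to the lock in small force-guided steps.

```bash
cat >> h.py <<'E'
def lift_to(th,rad,v=.05):
    u=-np.cos(th)*ex+np.sin(th)*np.array([0,0,1.]); t=np.sin(th)*ex+np.cos(th)*np.array([0,0,1.])
    bot.servo_line(bar(th,-38)+u*rad,velocity=v); bot.dwell(.1)
    o=get_obs();F=o["wrist_force"]
    e=o["position"]-bar(th,-38)
    print(f"th {th:.3f} rad {rad*1e3:.1f} Fr {F@u:.1f} Ft {F@t:.1f} er {e@u*1e3:.1f} et {e@t*1e3:.1f} w {o['gripper_width']:.4f} t {o['time_s']:.2f}",flush=True)
    return F@u,F@t
E
python3 - <<'E'
from h import *
rad=0
for i in range(5):
    fr,ft=lift_to(1.08,rad)
    if abs(fr)<6:break
    rad+=.002*np.sign(fr)
for th in(1.10,1.12):
    fr,ft=lift_to(th,rad)
    if abs(fr)>8: rad+=.001*np.sign(fr)
print(rad)
E
```

```text
th 1.080 rad 0.0 Fr 33.1 Ft 0.3 er 2.6 et -0.3 w 0.0101 t 9.21
th 1.080 rad 2.0 Fr 15.1 Ft -0.7 er 2.7 et -0.5 w 0.0101 t 9.56
th 1.080 rad 4.0 Fr -4.6 Ft -1.0 er 2.9 et -0.7 w 0.0103 t 9.91
th 1.100 rad 4.0 Fr -4.8 Ft -0.7 er 3.0 et -0.9 w 0.0103 t 10.26
th 1.120 rad 4.0 Fr -3.6 Ft -2.5 er 3.0 et -1.1 w 0.0104 t 10.61
0.004
```

```bash
python3 - <<'E'
from h import *
for th in(1.13,1.14,1.147,1.154,1.161,1.168):
    fr,ft=lift_to(th,.0038)
    if ft<-12:break
snap("wrist","w5");snap("scene","s5")
a=cv2.imread("pics/s5.png")[90:270,290:490];cv2.imwrite("pics/crop5.png",np.hstack([cv2.resize(a,(400,360)),cv2.resize(cv2.imread("pics/w5.png")[:300,200:520],(400,360))]))
E
```

```text
th 1.130 rad 3.8 Fr -1.5 Ft -1.5 er 3.0 et -1.2 w 0.0106 t 10.96
th 1.140 rad 3.8 Fr -1.0 Ft -0.8 er 3.2 et -0.5 w 0.0106 t 11.31
th 1.147 rad 3.8 Fr -0.5 Ft -0.7 er 3.3 et -0.4 w 0.0102 t 11.66
th 1.154 rad 3.8 Fr -0.3 Ft 0.5 er 3.3 et -0.3 w 0.0102 t 12.01
th 1.161 rad 3.8 Fr 1.1 Ft -3.1 er 3.3 et -1.5 w 0.0105 t 12.36
th 1.168 rad 3.8 Fr 0.9 Ft -4.4 er 3.4 et -1.9 w 0.0106 t 12.71
```

View pics/crop5.png

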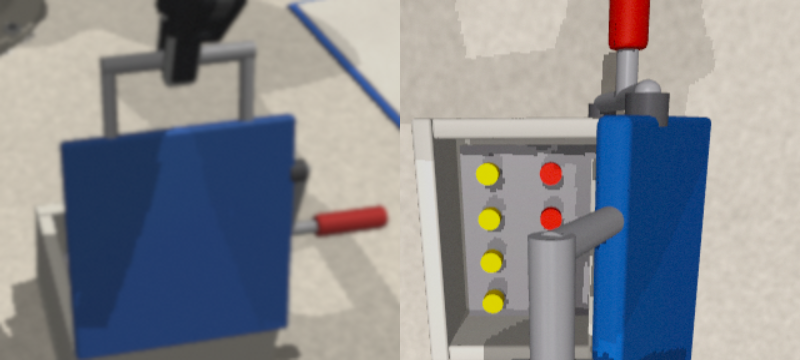

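```bash
cat >> h.py <<'E'
def redc(n,tag=None):
    r=vision.read_camera(n);im=r["frame"].astype(int)
    if tag: cv2.imwrite(f"pics/{tag}.png",r["frame"][:,:,::-1])
    m=((im[...,0]>80)&(im[...,0]>2*im[...,1])&(im[...,0]>2*im[...,2])).astype('uint8')
    roi=np.zeros_like(m);(roi.__setitem__(np.s_[120:330,150:520],1) if n!="wrist" else roi.fill(1))
    _,l,s,c=cv2.connectedComponentsWithStats(m*roi);i=1+np.argmax(s[1:,4])
    def pj(p):
        v=r["view"]@np.r_[p,1];u=r["intrinsics"]@v[:3];return u[:2]/u[2]
    return c[i],s[i],pj
def grip_check():
    for n in("scene","top"):
        c,s,pj=redc(n);print(n,"red",c.round(1),"area",s[4],{k:pj(W(*v)).round(1).tolist() for k,v in dict(shut=(-13,138,44),straight=(33,138,143),locked=(42,138,142)).items()})
E
python3 - <<'E'
from h import *
grip_check()
E
```

```text
scene red [465.1 199.8] area 314 {'shut': [438.8, 221.7], 'straight': [463.5, 198.7], 'locked': [465.8, 203.4]}
top red [186.9 238.1] area 326 {'shut': [203.6, 275.5], 'straight': [187.3, 240.2], 'locked': [187.4, 234.7]}
```

The red grip is at or just past straight: 199.8 in the scene view (straight 198.7, locked 203.4) and 238.1 in the top view (straight 240.2, locked 234.7). I'll press a bit more, then ease back to about 1.115 while still holding and look at the knee.

```bash
python3 - <<'E'
from h import *
for th in(1.176,1.184):
    fr,ft=lift_to(th,.0038)
    if ft<-15:break
grip_check()
for th in(1.15,1.125):
    lift_to(th,.0038)
grip_check()
E
```

```text
th 1.176 rad 3.8 Fr 2.3 Ft -6.9 er 3.3 et -2.7 w 0.0101 t 13.26
th 1.184 rad 3.8 Fr 3.9 Ft -8.3 er 3.5 et -3.4 w 0.0101 t 13.61
scene red [464.8 199. ] area 319 {'shut': [438.8, 221.7], 'straight': [463.5, 198.7], 'locked': [465.8, 203.4]}
top red [187. 239.] area 332 {'shut': [203.6, 275.5], 'straight': [187.3, 240.2], 'locked': [187.4, 234.7]}
th 1.150 rad 3.8 Fr 0.8 Ft -2.3 er 3.4 et -0.9 w 0.0104 t 14.10
th 1.125 rad 3.8 Fr -0.0 Ft -1.4 er 3.4 et -0.7 w 0.0103 t 14.46
scene red [466.6 202.8] area 309 {'shut': [438.8, 221.7], 'straight': [463.5, 198.7], 'locked': [465.8, 203.4]}
top red [274.  261.6] area 29 {'shut': [203.6, 275.5], 'straight': [187.3, 240.2], 'locked': [187.4, 234.7]}
```

The knee has snapped through: lowering the lid moved the grip further towards locked. Releasing and retreating upwards.

```bash
python3 - <<'E'
from h import *
lift_to(1.113,.0038)
hand.move_gripper(.05,40);st("open")
p=get_obs()["position"]
bot.servo_line(p+[0,0,.08],velocity=.15);st("up")
bot.dwell(.7)
grip_check();snap("scene","s6");snap("wrist","w6")
a=cv2.imread("pics/s6.png")[60:300,240:560];cv2.imwrite("pics/crop6.png",np.hstack([cv2.resize(a,(400,300)),cv2.resize(cv2.imread("pics/w6.png"),(400,300))]))
E
```

```text
th 1.113 rad 3.8 Fr -1.5 Ft 0.7 er 3.3 et 0.5 w 0.0101 t 14.91
open 15.37 [0.5242 0.1457 0.2418] F [-0.9  0.3  0.8] w 0.0497
up 16.05 [0.5238 0.1456 0.3211] F [-0.5 -0.8  0.5] w 0.0503
scene red [466.7 203. ] area 311 {'shut': [438.8, 221.7], 'straight': [463.5, 198.7], 'locked': [465.8, 203.4]}
top red [178.2 235.7] area 141 {'shut': [203.6, 275.5], 'straight': [187.3, 240.2], 'locked': [187.4, 234.7]}
```

View pics/crop6.png

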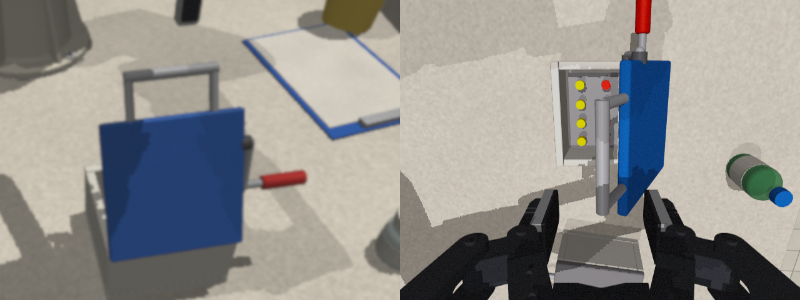

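The lid stands open unaided and the grip is at the locked projection: (466.7,203.0) measured against (465.8,203.4). Next I'll close the gripper, turn it so the jaws lie along y, and go down on the grip's +x side, well outboard of the stay links.

```bash
python3 - <<'E'
from h import *
p=W(82,156,320)
q,j=best([Q(ey),Q(-ey)],p);print(j.round(2))
zs=.104
for x in(82,18):print(kinematics.solve_ik(W(x,156,zs*1e3),q).round(2))
hand.move_gripper(0,40)
bot.goto_joints(j);st("above")
bot.servo_line(W(82,156,zs*1e3+60),velocity=.2);st("mid")
grip_check();snap("scene","s7");snap("wrist","w7")
a=cv2.imread("pics/s7.png")[60:300,240:560];cv2.imwrite("pics/crop7.png",np.hstack([cv2.resize(a,(400,300)),cv2.resize(cv2.imread("pics/w7.png"),(400,300))]))
r=vision.read_camera("scene")
E
```

```text
[ 0.47  0.36  1.38 -0.    1.4  -1.16]
[ 0.47  0.54  1.6  -0.    1.01 -1.16]
[ 0.51  0.46  1.73 -0.    0.95 -1.12]
above 18.73 [0.6036 0.3066 0.32  ] F [ 0.1 -0.7  0.3] w 0.0002
mid 19.66 [0.6045 0.3072 0.1654] F [-0.   0.7  0.4] w 0.0003
scene red [466.9 202.9] area 324 {'shut': [438.8, 221.7], 'straight': [463.5, 198.7], 'locked': [465.8, 203.4]}
top red [187.3 234.5] area 328 {'shut': [203.6, 275.5], 'straight': [187.3, 240.2], 'locked': [187.4, 234.7]}
```

View pics/crop7.png

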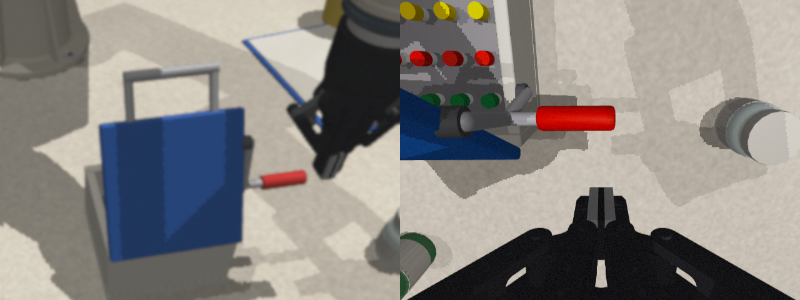

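Both views confirm locked. The closed fingers line up with the outer part of the grip. Descending and pushing towards −x.

```bash
python3 - <<'E'
from h import *
Z=104
bot.servo_line(W(82,152,Z),velocity=.15);st("down")
for x in(70,62,56,50,44,38,32,26,21):
    bot.servo_line(W(x,152,Z),velocity=.06);st(x)
    if np.linalg.norm(get_obs()["wrist_force"])>30:break
c,s,_=redc("scene","s8");print(c,s)
E
```

```text
down 20.46 [0.6042 0.3031 0.1044] F [-0.   0.5  0.3] w 0.0
70 20.81 [0.5918 0.3024 0.1048] F [0.5 0.3 0.5] w 0.0
62 21.09 [0.5839 0.3018 0.1042] F [-0.5 -0.1 -0.1] w -0.0001
56 21.34 [0.5781 0.3015 0.1042] F [2.1 0.1 1.4] w 0.0002
50 21.59 [0.5712 0.3008 0.1037] F [ 1.3  0.9 -0.2] w 0.0001
44 21.84 [0.5653 0.3005 0.1038] F [ 0.4 -0.1 -0.5] w 0.0002
38 22.09 [0.5594 0.3002 0.1039] F [-0.1 -0.2  0.6] w 0.0
32 22.34 [0.5535 0.2999 0.104 ] F [ 0.4 -0.4  0. ] w 0.0
26 22.59 [0.5475 0.2995 0.104 ] F [-1.2 -0.1 -0.5] w -0.0003
21 22.84 [0.5427 0.2992 0.104 ] F [-0.6  0.7 -0.1] w 0.0001
[447.96610169 187.8700565 ] [438 182  21  12 177]
```

View pics/s8.png

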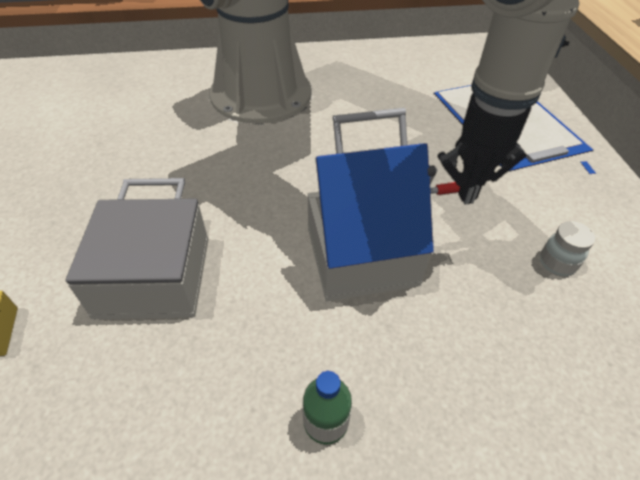

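The knee is folding: the grip is at about (450,187) and the lid is starting to drop. I'll nudge slightly further, let it sink, then retreat upwards.

```bash
python3 - <<'E'
from h import *
bot.servo_line(W(14,152,104),velocity=.06);st()
bot.dwell(1.0)
bot.servo_line(W(70,170,104),velocity=.15)
bot.servo_line(W(70,170,260),velocity=.2)
bot.dwell(1.0);st()
grip_check();snap("scene","s9");snap("top","t9")
E
```

```text
23.16 [0.5356 0.2988 0.104 ] F [-0.3 -0.  -0.1] w 0.0
 26.63 [0.5909 0.3202 0.26  ] F [ 0.1 -0.3  0.4] w -0.0002
scene red [439.7 221.2] area 224 {'shut': [438.8, 221.7], 'straight': [463.5, 198.7], 'locked': [465.8, 203.4]}
top red [203.9 275.5] area 269 {'shut': [203.6, 275.5], 'straight': [187.3, 240.2], 'locked': [187.4, 234.7]}
```

View pics/s9.png

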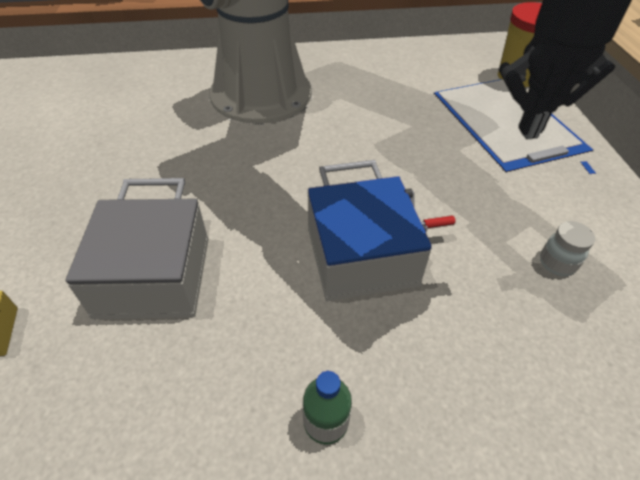

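The lid is shut: the grip centroid is the same as in the first pictures, at (439.7,221.2) in the scene view and (203.9,275.5) in the top view. The robot is clear of everything.

```bash
python3 -c "
from workcell import hand_in;hand_in()"
```

```text
the job is handed in; nothing more can be done
```

The stay check is done and handed in at about 27 s of robot time. I raised the blue lid by its bar until the knee locked and let go, and the lid stood open on its own. I then pushed the red grip back through from its +x side, the stay folded and the lid sank shut.

**Last checks:**
- **Locked:** with the bar released, the grip was within about 1 px of the locked position in both the scene and top views.
- **Shut:** at the end the grip was within 0.1 px of its starting position in both views.
- **Clear of everything:** the gripper was touching nothing, with wrist force about 0. The grey box was never approached.

**What disagreed or went wrong:**
- **Fingertips:** they sat about 38 mm farther back than stated, so the first pinch closed on air above the bar. I corrected it from the pictures.
- **Lift force:** the lift pushed about 35 N towards the hinge until I eased the grip out by 4 mm.
- **Grip width:** while holding the bar, the gripper read about 10 mm instead of the bar's 12 mm. I did not look into it.

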